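Look at a candle plate's pin through the reading lens

TASK

Slide the brass candle plate along the table, without lifting it, until it sits inside the ring drawn on the white sheet and leave it there. Then pick up the reading lens by its handle and hold it level and still, centred over the plate's pin, with the lens at its focal height, which the pointer of the height gauge marks. Do not let the lens touch the plate or the gauge, leave the gauge, candles and wreath where they are, and finish while still holding the lens there.

Things in the scene. Friction and masses are not known exactly. Their poses are not given: they have to be found in the camera images.
- plate: Pin candle plate: round flat brass dish 80 mm across with an upright rim 14 mm high (wall 2.5 mm), and a steel pin standing in its centre, tip 32 mm above the table; 0.1 to 0.2 kg, loose, too wide to be gripped across. Origin: centre of the underside, directly below the pin; z up.
- ring (a point): Centre of the ring drawn in dark line on the white paper sheet (420 x 297 mm, taped flat on the table), at table height. Clear inside diameter of the ring 100 mm, so the 80 mm plate sits wholly inside it when centred within 10 mm.
- loupe: Reading lens (hand magnifier) lying flat: round steel frame 84 mm across, 14 mm thick, and a straight dark wooden handle 18 mm wide, 14 mm thick. Origin: under the lens centre, on the underside. x points from handle to lens: ferrule block and handle run from x = -56 to -156 mm; z points up as it lies. 0.1 to 0.18 kg, centre of mass near x = -45 mm.
- lens (a point): Centre of the lens glass, 7 mm above the loupe's underside, in the middle plane of the frame.
- gauge: Height gauge: heavy steel foot 55 x 75 x 24 mm with an upright rule 30 mm wide, 3 mm thick, reaching 239 mm above the table, and a dark slider clamped on it at some height; 0.8 kg, loose. It stands about 150 mm beyond the ring, on the side away from the robot. Origin: centre of the foot's underside; -x points towards the ring.
- pointer (a point): Tip of the gauge slider's pointer, a flat 3 mm thick blade that sticks out level towards the ring, 40 mm from the rule. Its height, 110 to 165 mm above the table, is the working height for the centre of the lens.
- candle: Bystander: white pillar candle 60 mm across and 85 mm high, standing. Origin: centre of its underside.
- wreath: Bystander: straw wreath ring lying flat, about 146 mm across and 36 mm high. Origin: its centre at table height.
- tealight: Bystander: tealight in an aluminium cup, 39 mm across and 16 mm high. Origin: centre of its underside.
Mind the look-alikes: they are no part of the job. Several things look just like the plate: the one meant starts farthest from the robot's base.

How it is judged (in metres and radians):
On the way, in this order (a step that is already met when the one before it is completed fails the run):
1. the plate lies at rest inside the drawn ring, and nothing touches it (horizontal distance between plate and ring below 0.012 m and linear speed of plate below 0.01 m/s and contact force between plate and the fingers below 0.05 N), for 0.2 s.
2. the reading lens is lifted in the fingers (height (world z) of lens above 0.05 m and contact force between loupe and the fingers above 1 N), for 0.2 s.
At the end, for the whole second after the job is handed in: The plate lies flat inside the ring (centre within 12 mm), untouched by the robot; the lens, held in the fingers and touching nothing else, is still, level within 7 degrees, its centre within 15 mm of the pin sideways and within 8 mm of the pointer's height (horizontal distance between plate and ring below 0.012 m and height (world z) of plate below 0.005 m and angle between plate's own z axis and vertical below 0.1 rad and contact force between plate and the arm below 0.05 N and contact force between plate and the fingers below 0.05 N and horizontal distance between lens and plate below 0.015 m and z of lens in the frame of pointer between -0.008 and 0.008 m and angle between lens's own z axis and vertical below 0.12 rad and linear speed of loupe below 0.02 m/s and angular speed of loupe below 0.15 rad/s and contact force between loupe and the fingers above 1 N and contact force between loupe and plate below 0.05 N and contact force between loupe and gauge below 0.05 N and contact force between loupe and candle below 0.05 N and contact force between loupe and wreath below 0.05 N and contact force between loupe and tealight below 0.05 N); the arm keeps its last pose, push and grip.
It fails at once if the plate is lifted or tipped (height (world z) of plate above 0.012 m or angle between plate's own z axis and vertical above 0.25 rad).
It fails at once if the lens strikes the plate or the gauge (contact force between loupe and plate above 0.5 N or contact force between loupe and gauge above 0.5 N).
It fails at once if the gauge or its pointer is shifted (distance of any of pointer, gauge from where it was at the start of the episode above 0.012 m).
It fails at once if a candle or the wreath is disturbed (distance of any of candle, wreath, tealight from where it was at the start of the episode above 0.02 m).
It also fails if it takes over 61 s, if anything falls off the work surface, if the arm or the gripper's body presses on something with over 40 N, if the wrist force passes 120 N, or if a joint passes its speed limit or range.

ROBOT

A 7-joint arm with a two-finger parallel gripper is mounted at the origin on the work surface. World frame = base frame: x ahead of the robot, y to its left, z up, the work surface at z = 0. Lengths are in mm, angles in rad, forces in N, time in s.
With the tool pointing down it reaches from about 400 to 875 mm from the base axis. Payload 6.5 kg.
Tool frame: the origin (TCP) lies at the very end of the fingers, on their centre line; the grasp point (between the pads) lies 19 mm behind it; z points along the fingers, y is the line along which they close (so a half turn about z gives the same grasp; the last joint's range is limited). The gripper opens to 85 mm and grips with 20 to 120 N. Pads are 22 mm wide; open, the fingers measure 114 mm over their backs; the gripper's body (76 mm by 85 mm) begins 54 mm behind the grasp point. The pads swing forward as they close: fully open they stand 13 mm farther back than shut.
Start: joints at [-1.32, 0.536, -0.004, 1.538, 0.003, 1.067, -0.071], TCP at [202.488, 617.648, 231.29] pointing down, gripper open.
Joint ranges: [-2.7, 2.7], [-0.37, 2.16], [-1.27, 1.26], [0.24, 2.4], [-1.31, 4.45], [0.19, 1.91], [-2.76, 2.76]. Speed limits (rad/s): [2.39, 2.39, 3.14, 3.14, 3.14, 3.14, 3.14].

INTERFACE

Orientations are given as a rotation vector (axis times angle).
In Python, from station import arm gives the robot as it stands.
- The arm moves only by the tool apply_moves, never from a script. Its argument "plan" is text: rows parted by semicolons, each of 7 numbers parted by spaces: the opening, from 0 (shut) to 1 (fully open), then the shift along the tool's x, y, z normalised to -1 to 1, where 1 is 0.04 m, then the turn, a rotation vector about the tool's x, y, z normalised to -1 to 1, where 1 is 0.1 rad. In form: grip x y z ax ay az; .... A call has exactly 5 rows; each row shifts and turns the commanded pose from where the row before left it, along the tool's axes as they then stand; what a row does not reach is not made up. A row lasts 1/8 s, in which the tool goes at most 62.5 mm and 10.7 degrees, less where a joint would pass 70% of its speed; a pose out of reach is approached as far as the arm can. A call with a number of a shift or a turn outside -1 to 1 is refused whole. A call with a gripper value outside its range is refused whole. The fingers move at their own pace and stop on an object; the grip force is fixed at half the most. Time passes only in rows, so rows that do not move let the fingers close, or fill a call up. It gives the time, the measured TCP pose, the force, the opening and the grip force at its end, in the units of the state.
- arm.state(): the state, without advancing time (a new reading comes with each control period).
- arm.get_image(name): name is "side" or "top" or "wrist"; returns a dict with "frame" (400x640x3 uint8, red, green, blue), "fx", "fy", "cx", "cy" (pixels), "world_from_camera" (4x4, takes a point from camera to world coordinates); the wrist camera has in their place "T_tool_cam" (4x4, takes a point from camera to tool coordinates, whose origin is the TCP and whose axes are the flange's). Camera axes: x right, y down, z forward; pixel columns grow to the right and rows downward; lengths in mm; the calibration is good to about 2 mm. A picture is of the moment at which its call begins: read the wrist's pose just before it. There is no depth.
- arm.job_done(): hands the job in; it is judged then, once.
Trained networks look in a picture, given as the dict that the camera call returned (one of the last four; its "shot" number tells which), for a name from the list of things; names that differ only in an ending like _2 or _b are one class to them, and where a whole thing is asked for, a point or a joint stands for the part that bears it (a point fixed in the world has none). Each returns a list of dicts, best first, with "conf" (0 to 1); they miss things now and then, are a little off and sometimes report something else, mostly with a low value. They report only what shows in the picture. A call takes as long as a camera call. They do not tell look-alikes from the thing itself.
- arm.recognise(label, picture): "point" ([column, row] in pixels, amid what is visible of it).
- arm.trace(label, picture): "region" (400x640 bool, what is visible of it) and "point" ([column, row] in pixels, amid what is visible of it).
- arm.spot_point(label, picture): "point" ([column, row] in pixels: a listed point, or the origin of a listed thing).
The state is a dict: "time_s": time; "q": joint angles; "joint_velocities": joint speeds; "effort": joint torques, N m; "ee_pos": TCP position; "ee_rot": TCP orientation; "contact_force": force on the tool from outside, world axes, zero at the start; "ft_torque": the same for the moment, N m; "gripper_width": opening from 0.0 (shut) to 1.0 (fully open); "finger_force": force on a finger pad.
Only numpy, scipy, OpenCV 4.12 (cv2) and the standard library are available. Lean on these libraries where they do the work, as an engineer would, in place of code of your own. Each camera call takes 0.05 s, during which the arm holds its last target. There are 200 camera calls.

## Working session

There is one attempt and no reset: what is moved stays moved. The work goes in short steps, Python scripts to look and compute and a tool call to move; the robot and the scene stay as the last step left them, time stands still between calls to the robot, and variables do not carry over. Pictures are saved under pics/ and viewed, at most 13 in all, crops included, and the job is handed in when it is done.

Besides the shell and the picture viewer there is one more tool, called after "Emit:" in YAML: its name, and indented under it one key for each argument. apply_moves: Moves the arm, as the interface text tells. Its arguments: {"type":"object","properties":{"plan":{"type":"string"}},"required":["plan"]}

```bash
mkdir -p pics
cat > h.py <<'E'
import numpy as np, cv2
from scipy.spatial.transform import Rotation as R
from station import arm
def T_tool(s):
    T=np.eye(4); T[:3,:3]=R.from_rotvec(s['ee_rot']).as_matrix(); T[:3,3]=s['ee_pos']; return T
def shot(name):
    s=arm.state(); p=arm.get_image(name)
    p['T']=np.array(p['world_from_camera']) if name!='wrist' else T_tool(s)@np.array(p['T_tool_cam'])
    return p
def ray(p,px):
    d=np.array([(px[0]-p['cx'])/p['fx'],(px[1]-p['cy'])/p['fy'],1.]); T=p['T']
    return T[:3,3],T[:3,:3]@d
def atz(p,px,z=0):
    o,d=ray(p,px); return o+d*(z-o[2])/d[2]
def tri(obs):
    A=np.zeros((3,3));b=np.zeros(3)
    for p,px in obs:
        o,d=ray(p,px); d=d/np.linalg.norm(d); M=np.eye(3)-np.outer(d,d); A+=M;b+=M@o
    return np.linalg.solve(A,b)
def proj(p,X):
    c=np.linalg.inv(p['T'])@np.r_[X,1]; return [p['fx']*c[0]/c[2]+p['cx'],p['fy']*c[1]/c[2]+p['cy']]
def save(p,n): cv2.imwrite('pics/'+n,cv2.cvtColor(p['frame'],cv2.COLOR_RGB2BGR))
E
python3 - <<'E'
from h import *
np.set_printoptions(precision=1,suppress=True)
s=arm.state(); print(s)
for n in ['top','side']:
    p=shot(n); save(p,n+'0.png'); print(n,p['T'][:3,3],p['T'][:3,2])
    for l in ['plate','ring','loupe','lens','gauge','pointer','candle','wreath','tealight']:
        for r in arm.spot_point(l,p): print(l,round(r['conf'],2),np.array(r['point']),atz(p,r['point'],7 if l=='lens' else 0))
E
```

```text
{'time_s': 0.0, 'q': array([-1.3,  0.5, -0. ,  1.5,  0. ,  1.1, -0.1]), 'joint_velocities': array([ 0., -0.,  0., -0.,  0., -0., -0.]), 'effort': array([ -0. , -58.3,   1. , -25.9,   0. ,   0. ,   0. ]), 'ee_pos': array([202.3, 617. , 230.4]), 'ee_rot': array([-0.5, -3.1,  0. ]), 'contact_force': array([ 0.3,  0.1, -0.5]), 'ft_torque': array([ 0., -0.,  0.]), 'finger_force': 0.0, 'gripper_width': 0.9989890985471105}
top [376.2 -11.  951.7] [ 0.2 -0.  -1. ]
plate 0.94 [385.1 289.2] [ 320.7 -192.5    0. ]
plate 0.81 [450.3 296.8] [ 306.  -347.2    0. ]
plate 0.78 [441.5 242.3] [ 433.6 -330.2    0. ]
plate 0.61 [416.6 194.3] [ 549.8 -271.9    0. ]
ring 0.63 [297.4 183.4] [569.1  21.7   0. ]
loupe 0.7 [198.4 182.3] [565.1 261.3   0. ]
lens 0.73 [197.2 180. ] [569.3 262.6   7. ]
gauge 0.93 [309.6 122.9] [725.1  -4.1   0. ]
gauge 0.51 [293.  185.6] [563.3  32.2   0. ]
pointer 0.58 [307.9 115.5] [744.5   0.7   0. ]
pointer 0.35 [196.3 181.2] [567.7 266.6   0. ]
candle 0.95 [410.4 117.5] [ 748. -260.    0.]
candle 0.72 [415.7 193.3] [ 552.3 -269.7    0. ]
candle 0.67 [198.1 179.1] [573.  262.6   0. ]
wreath 0.83 [207.9 113.7] [740.7 250.7   0. ]
wreath 0.48 [199.1 182.1] [565.7 259.7   0. ]
tealight 0.56 [315.5 253.8] [399.7 -26.6   0. ]
side [ 261.8 -799.6  623.8] [ 0.3  0.8 -0.5]
plate 0.97 [365.  288.1] [ 558.9 -261.6    0. ]
plate 0.84 [270.  353.7] [ 315.3 -349.9   -0. ]
plate 0.79 [261.6 294.2] [ 334.2 -194.8    0. ]
plate 0.59 [324.  333.3] [ 428.  -343.2    0. ]
ring 0.66 [324.6 219.3] [570.1  24.9   0. ]
loupe 0.79 [302.3 180. ] [582.3 270.8   0. ]
lens 0.56 [302.4 181.2] [576.5 250.8   7. ]
gauge 0.79 [377.1 211.7] [728.8   3.7   0. ]
pointer 0.57 [365.4 166.7] [825.3 277.9   0. ]
candle 0.8 [434.8 263.8] [ 753.1 -250.     0. ]
wreath 0.97 [350.9 174.7] [751.8 242.5   0. ]
wreath 0.44 [298.7 182. ] [566.6 262.2   0. ]
tealight 0.64 [274.1 242.2] [407.  -23.9   0. ]
tealight 0.25 [299.8 176.7] [581.5 296.5   0. ]
```

View pics/top0.png

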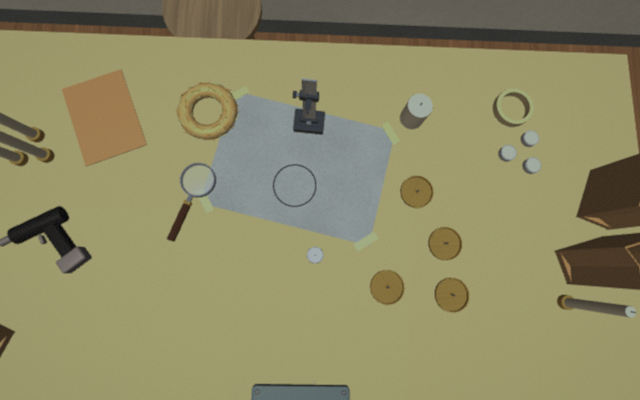

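View pics/side0.png

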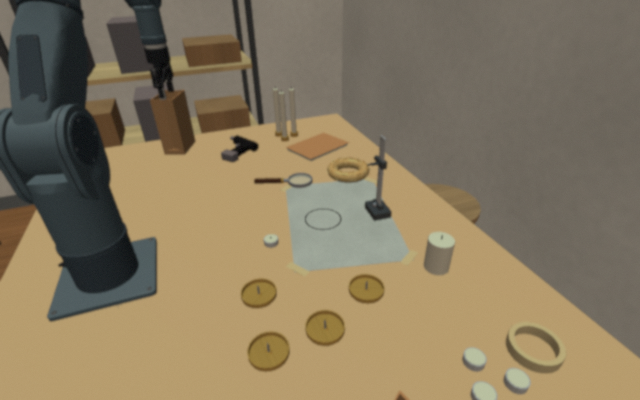

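Top view: four plates, at px (385,288), (451,295), (445,243) and (416,192). Their distances from the base are about 374, 463, 545 and 613 mm, so I want the one at (416,192) (side view (366,288)). The ring is at (295,185), the loupe at (198,180) with its handle running to (172,238), and the gauge is at (309,120). The wooden ring and the three tealights at the right are decoys.

```bash
cat >> h.py <<'E'
np.set_printoptions(precision=2,suppress=True)
def best(l,p,near=None,f='spot_point'):
    r=getattr(arm,f)(l,p)
    if near is not None: r=sorted(r,key=lambda a:np.hypot(*(np.array(a['point'])-near)))
    return np.array(r[0]['point']) if r else None
def yaw(Rm): return np.arctan2(Rm[1,0],Rm[0,0])
def st():
    s=arm.state(); T=T_tool(s)
    print('t',round(s['time_s'],2),'pos',np.array(s['ee_pos']),'yaw',round(yaw(T[:3,:3]),3),'tilt',T[:3,2],'F',np.array(s['contact_force']),'w',round(s['gripper_width'],3),'ff',round(s['finger_force'],1),'q',np.array(s['q'])); return T
def go(wp,yw,n,T=None):
    "rows (tool units) to move straight to wp, yaw yw, level, in n rows"
    T=(T_tool(arm.state()) if T is None else T).copy()
    Rt=R.from_euler('z',yw).as_matrix()@np.diag([1.,-1,-1])
    for k in range(n,0,-1):
        dp=T[:3,:3].T@((np.array(wp)-T[:3,3])/k); rv=R.from_matrix(T[:3,:3].T@Rt).as_rotvec()/k
        print(np.round(dp/40,2),np.round(rv/.1,2)); T[:3,3]+=T[:3,:3]@dp; T[:3,:3]=T[:3,:3]@R.from_rotvec(rv).as_matrix()
    return T
E
python3 - <<'E'
from h import *
st()
a=shot('top');b=shot('side')
for l,na,nb in [('plate',(416,192),(365,288)),('ring',(295,185),(324,219)),('lens',(198,180),(302,180)),('loupe',(198,180),(302,180)),('gauge',(309,122),(377,211)),('pointer',(308,115),(365,166))]:
    pa,pb=best(l,a,na),best(l,b,nb); X=tri([(a,pa),(b,pb)]); print(l,pa,pb,X,np.array(proj(a,X))-pa)
for l in ['plate','ring','wreath','gauge']:
    pass
for p,n in ((a,(190,200)),(b,(290,180))):
    r=sorted(arm.trace('loupe',p),key=lambda q:-q['conf'])[0]['region']; ys,xs=np.nonzero(r)
    P=np.array([atz(p,(x,y),7)[:2] for x,y in zip(xs,ys)]); c=P.mean(0); u,s,v=np.linalg.svd(P-c,full_matrices=False); t=(P-c)@v[0]
    print('loupe axis',c,v[0],t.min(),t.max(),'ends',c+v[0]*t.min(),c+v[0]*t.max())
c=a['frame'][150:270,350:490]; cv2.imwrite('pics/crop.png',cv2.cvtColor(cv2.resize(c,None,fx=4,fy=4),cv2.COLOR_RGB2BGR))
E
```

```text
t 1.0 pos [202.5  617.68 231.32] yaw 2.825 tilt [ 0.  0. -1.] F [-0.31  0.18  0.13] w 1.001 ff 0.0 q [-1.32  0.54 -0.    1.54  0.    1.07 -0.07]
plate [416.3 192.6] [367.  288.9] [ 555.89 -270.54    6.07] [ 0.36 -1.18]
ring [294.8 185.1] [323.9 219.9] [567.12  27.64  -3.65] [ 0.17 -0.69]
lens [200.5 182.7] [300.5 180.9] [566.58 253.3    8.03] [ 0.39 -1.57]
loupe [197.5 180. ] [298.3 183.1] [569.12 266.14  -6.2 ] [-0.27  1.17]
gauge [311.6 125.2] [375.2 213.1] [716.12  -9.1    6.57] [-0.08  0.26]
pointer [307.7 114.5] [364.8 165.2] [680.03  -0.28 166.38] [-0.3   1.01]
loupe axis [542.42 272.35] [-0.94  0.34] -69.96879992725653 127.76567161951462 ends [608.21 248.52] [422.3  315.88]
loupe axis [538.52 272.67] [-0.94  0.33] -75.47977720087594 119.18989794879444 ends [609.64 247.4 ] [426.21 312.58]
```

View pics/crop.png

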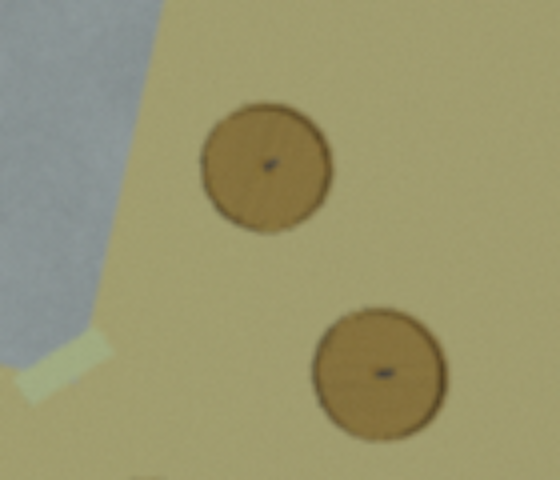

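The crop confirms the target: a plate with its pin at (416.5,192), nearest the sheet. I'll tow it from inside, with the fingers straddling the pin and the leading finger pressing the inner rim. First I head there by way of the ring.

Run:
```python
from h import *
T=go([450,330,240],3.0,10); print(); T=go([540,10,240],3.1416,10,T);print(); go([554,-270,200],3.1416,10,T)
```

```text
[-0.81 -0.49 -0.02] [-0.    0.   -0.18]
[-0.8  -0.5  -0.02] [-0.    0.   -0.18]
[-0.79 -0.52 -0.02] [-0.    0.   -0.18]
[-0.79 -0.53 -0.02] [-0.    0.   -0.18]
[-0.78 -0.55 -0.02] [-0.    0.   -0.18]
[-0.77 -0.56 -0.02] [-0.    0.   -0.18]
[-0.76 -0.57 -0.02] [-0.    0.   -0.18]
[-0.75 -0.59 -0.02] [-0.    0.   -0.18]
[-0.74 -0.6  -0.02] [-0.    0.   -0.18]
[-0.72 -0.61 -0.02] [-0.    0.   -0.18]

[-0.34 -0.76 -0.  ] [ 0.   -0.   -0.14]
[-0.32 -0.76 -0.  ] [ 0.   -0.   -0.14]
[-0.31 -0.77 -0.  ] [ 0.   -0.   -0.14]
[-0.3  -0.77 -0.  ] [ 0.   -0.   -0.14]
[-0.29 -0.78 -0.  ] [ 0.   -0.   -0.14]
[-0.28 -0.78 -0.  ] [ 0.   -0.   -0.14]
[-0.27 -0.79 -0.  ] [ 0.   -0.   -0.14]
[-0.26 -0.79 -0.  ] [ 0.   -0.   -0.14]
[-0.25 -0.79 -0.  ] [ 0.   -0.   -0.14]
[-0.24 -0.8  -0.  ] [ 0.   -0.   -0.14]

[-0.03 -0.7   0.1 ] [-0. -0.  0.]
[-0.03 -0.7   0.1 ] [-0. -0.  0.]
[-0.03 -0.7   0.1 ] [-0. -0.  0.]
[-0.03 -0.7   0.1 ] [-0. -0.  0.]
[-0.03 -0.7   0.1 ] [-0. -0.  0.]
[-0.03 -0.7   0.1 ] [-0. -0.  0.]
[-0.03 -0.7   0.1 ] [-0. -0.  0.]
[-0.03 -0.7   0.1 ] [-0. -0.  0.]
[-0.03 -0.7   0.1 ] [-0. -0.  0.]
[-0.03 -0.7   0.1 ] [-0. -0.  0.]
```

Emit:
apply_moves:
  plan: "1 -0.81 -0.49 -0.02 0 0 -0.18; 1 -0.8 -0.5 -0.02 0 0 -0.18; 1 -0.79 -0.52 -0.02 0 0 -0.18; 1 -0.79 -0.53 -0.02 0 0 -0.18; 1 -0.78 -0.55 -0.02 0 0 -0.18"

```text
time_s: 2.42
ee_pos: [327.2, 473.2, 235.5]
ee_rot: [0.354, 3.121, 0.001]
contact_force: [0.6, -0.4, 0.3]
gripper_width: 0.999
finger_force: 0.0
```

Emit:
apply_moves:
  plan: "1 -0.77 -0.56 -0.02 0 0 -0.18; 1 -0.76 -0.57 -0.02 0 0 -0.18; 1 -0.75 -0.59 -0.02 0 0 -0.18; 1 -0.74 -0.6 -0.02 0 0 -0.18; 1 -0.72 -0.61 -0.02 0 0 -0.18"

```text
time_s: 3.05
ee_pos: [451.9, 329.6, 239.5]
ee_rot: [0.214, 3.134, 0.0]
contact_force: [0.2, -1.1, -0.5]
gripper_width: 1.003
finger_force: 0.0
```

Emit:
apply_moves:
  plan: "1 -0.34 -0.76 0 0 0 -0.14; 1 -0.32 -0.76 0 0 0 -0.14; 1 -0.31 -0.77 0 0 0 -0.14; 1 -0.3 -0.77 0 0 0 -0.14; 1 -0.29 -0.78 0 0 0 -0.14"

```text
time_s: 3.68
ee_pos: [496.8, 170.0, 239.5]
ee_rot: [0.104, 3.139, 0.0]
contact_force: [0.6, -0.7, -0.5]
gripper_width: 1.0
finger_force: 0.0
```

Run:
```python
from h import *
st(); p=shot('wrist'); save(p,'w1.png'); print(p['T'][:3,3],p['T'][:3,2])
for l in ['plate','ring','lens','gauge','pointer']:
    for r in arm.spot_point(l,p): print(l,round(r['conf'],2),np.array(r['point']),atz(p,r['point'],140 if l=='pointer' else 0))
go([540,10,240],3.1416,5)
```

```text
t 3.67 pos [496.79 170.04 239.46] yaw 3.075 tilt [ 0.  0. -1.] F [ 0.56 -0.72 -0.53] w 1.0 ff 0.0 q [-0.5   0.31  0.11  1.87 -0.04  0.96  1.13]
[428.93 174.02 382.17] [ 0.27 -0.02 -0.96]
plate 0.55 [407.4 225.6] [569.52 262.3    0.  ]
ring 0.9 [199.5 235.1] [565.03  28.14   0.  ]
lens 0.64 [405.5 226.8] [570.8  260.17   0.  ]
gauge 0.85 [194.8 357.2] [725.91  -3.33   0.  ]
[-0.27 -0.8  -0.  ] [ 0.   -0.   -0.13]
[-0.26 -0.8  -0.  ] [ 0.   -0.   -0.13]
[-0.25 -0.8  -0.  ] [ 0.   -0.   -0.13]
[-0.24 -0.81 -0.  ] [ 0.   -0.   -0.13]
[-0.23 -0.81 -0.  ] [ 0.   -0.   -0.13]
```

Emit:
apply_moves:
  plan: "1 -0.27 -0.8 0 0 0 -0.13; 1 -0.26 -0.8 0 0 0 -0.13; 1 -0.25 -0.8 0 0 0 -0.13; 1 -0.24 -0.81 0 0 0 -0.13; 1 -0.23 -0.81 0 0 0 -0.13"

```text
time_s: 4.6
ee_pos: [540.2, 8.9, 239.3]
ee_rot: [-0.002, 3.141, 0.001]
contact_force: [0.4, 0.5, -0.1]
gripper_width: 0.998
finger_force: 0.0
```

Run:
```python
from h import *
st(); p=shot('wrist'); save(p,'w2.png')
for l in ['ring','gauge','pointer']:
    for r in arm.spot_point(l,p): print(l,round(r['conf'],2),np.array(r['point']),atz(p,r['point'],0))
```

```text
t 4.6 pos [540.19   8.93 239.29] yaw -3.14 tilt [ 0.  0. -1.] F [ 0.38  0.54 -0.13] w 0.998 ff 0.0 q [-0.23  0.34  0.17  1.83 -0.07  0.98  1.54]
ring 0.79 [338.  189.9] [565.24  27.64   0.  ]
gauge 0.64 [307.4 320. ] [727.14  -7.27   0.  ]
```

Emit:
apply_moves:
  plan: "1 -0.03 -0.7 0.1 0 0 0; 1 -0.03 -0.7 0.1 0 0 0; 1 -0.03 -0.7 0.1 0 0 0; 1 -0.03 -0.7 0.1 0 0 0; 1 -0.03 -0.7 0.1 0 0 0"

```text
time_s: 5.42
ee_pos: [546.1, -129.9, 219.1]
ee_rot: [-0.003, 3.142, 0.002]
contact_force: [0.5, 0.3, 0.3]
gripper_width: 1.001
finger_force: 0.0
```

Emit:
apply_moves:
  plan: "0.5 -0.03 -0.7 0.1 0 0 0; 0.4 -0.03 -0.7 0.1 0 0 0; 0.4 -0.03 -0.7 0.1 0 0 0; 0.4 -0.03 -0.7 0.1 0 0 0; 0.4 -0.03 -0.7 0.1 0 0 0"

```text
time_s: 6.05
ee_pos: [552.5, -269.8, 199.0]
ee_rot: [-0.002, 3.141, 0.002]
contact_force: [0.3, 0.0, -0.5]
gripper_width: 0.398
finger_force: 0.0
```

Run:
```python
from h import *
st(); p=shot('wrist'); save(p,'w3.png')
for l in ['plate']:
    for r in arm.spot_point(l,p): print(l,round(r['conf'],2),np.array(r['point']),atz(p,r['point'],0))
    for r in arm.trace(l,p):
        c=cv2.findContours(r['region'].astype(np.uint8),0,1)[0]; c=max(c,key=len)[:,0]
        for z in (0,14):
            W=np.array([atz(p,x,z)[:2] for x in c]).astype(np.float32); print(z,r['conf'],cv2.fitEllipse(W))
```

```text
t 6.05 pos [ 552.54 -269.85  199.01] yaw -3.14 tilt [ 0.  0. -1.] F [ 0.28  0.02 -0.46] w 0.398 ff 0.0 q [ 0.21  0.52  0.24  1.68 -0.15  0.96  2.07]
plate 0.93 [246.4  36.8] [ 430.56 -334.69    0.  ]
plate 0.87 [322.3 175.4] [ 553.45 -268.32    0.  ]
0 0.96 ((557.8297119140625, -269.7285461425781), (81.32563018798828, 81.97480010986328), 88.54901885986328)
14 0.96 ((554.8269653320312, -269.767333984375), (77.9937515258789, 78.61634063720703), 88.548828125)
0 0.67 ((432.9845275878906, -337.9216003417969), (72.0312271118164, 85.86454010009766), 177.2478485107422)
14 0.67 ((435.0966491699219, -335.16656494140625), (69.08013916015625, 82.3467025756836), 177.2478485107422)
```

View pics/w3.png

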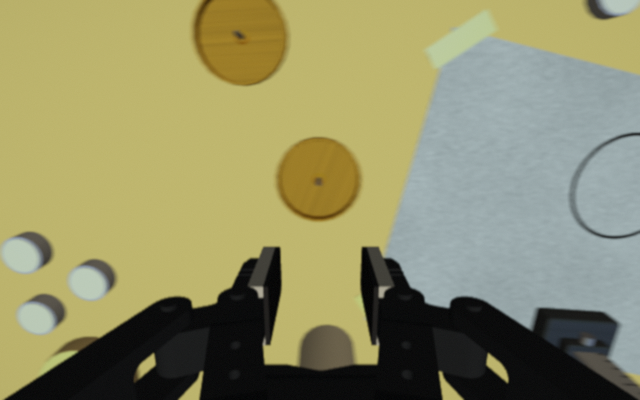

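View pics/w2.png

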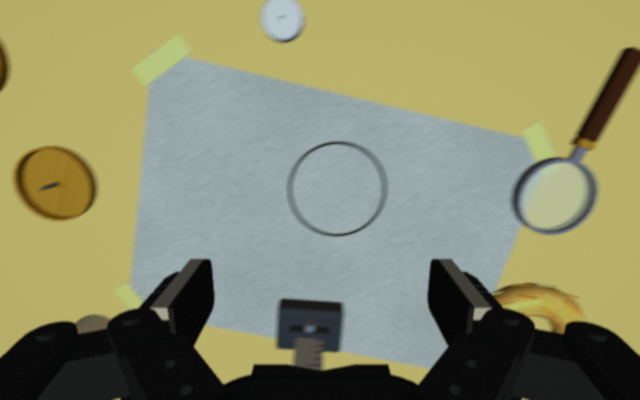

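w3 shows the plate at (318,178), midway between the fingers. w2 shows the ring at (338,190), with the gauge foot below it at (310,325) and the loupe at (555,195). The plate is at ≈(555,-269.5) and the ring at ≈(565.3,27.7). Descending into the dish.

Emit:
apply_moves:
  plan: "0.4 -0.06 0 0.8 0 0 0; 0.4 0 0 0.8 0 0 0; 0.4 0 0 0.8 0 0 0; 0.4 0 0 0.7 0 0 0; 0.4 0 0 0.7 0 0 0"

```text
time_s: 6.82
ee_pos: [555.0, -268.4, 46.5]
ee_rot: [-0.002, 3.141, 0.003]
contact_force: [0.0, 0.0, 0.2]
gripper_width: 0.398
finger_force: 0.0
```

Emit:
apply_moves:
  plan: "0.4 0 0 0.3 0 0 0; 0.4 0 0 0.25 0 0 0; 0.4 0 0 0.2 0 0 0; 0.4 0 0 0.1 0 0 0; 0.4 0 0 0.05 0 0 0"

```text
time_s: 7.45
ee_pos: [554.0, -271.8, 11.5]
ee_rot: [0.003, 3.141, -0.0]
contact_force: [-0.4, 0.4, 0.1]
gripper_width: 0.402
finger_force: 0.0
```

Run:
```python
from h import *
st(); p=shot('side'); c=p['frame'][230:330,300:430]; cv2.imwrite('pics/s1.png',cv2.cvtColor(cv2.resize(c,None,fx=5,fy=5,interpolation=2),cv2.COLOR_RGB2BGR))
```

```text
t 7.45 pos [ 554.04 -271.82   11.49] yaw 3.14 tilt [ 0. -0. -1.] F [-0.4   0.45  0.09] w 0.402 ff 0.0 q [ 0.26  0.79  0.17  1.75 -0.21  0.63  2.12]
```

View pics/s1.png

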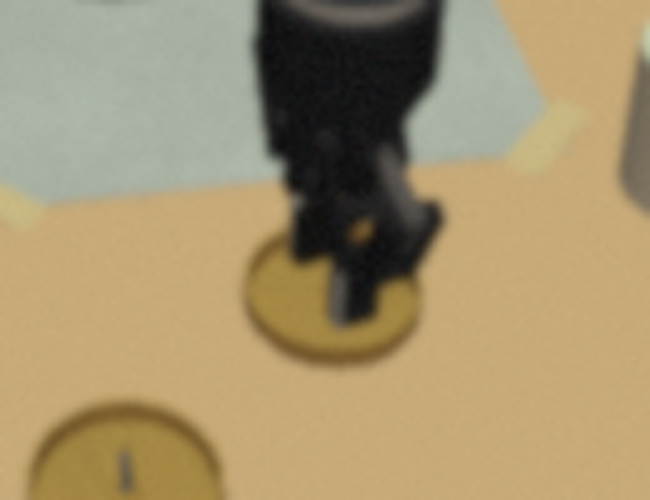

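The side crop shows both fingers inside the dish (tips at ~(345,320) in the crop) and clear of the rim. I'll go 5 mm lower, then tow.

Emit:
apply_moves:
  plan: "0.4 0 0 0.1 0 0 0; 0.4 0 0.1 0.03 0 0 0; 0.4 -0.02 0.2 0 0 0 0; 0.4 -0.02 0.4 0 0 0 0; 0.4 -0.02 0.4 0 0 0 0"

```text
time_s: 8.12
ee_pos: [556.5, -226.1, 6.2]
ee_rot: [0.002, 3.141, 0.0]
contact_force: [-0.2, -1.5, -0.1]
gripper_width: 0.401
finger_force: 0.4
```

Emit:
apply_moves:
  plan: "0.4 -0.02 0.4 0 0 0 0; 0.4 -0.02 0.4 0 0 0 0; 0.4 -0.02 0.4 0 0 0 0; 0.4 -0.02 0.4 0 0 0 0; 0.4 -0.02 0.4 0 0 0 0"

```text
time_s: 8.75
ee_pos: [560.5, -146.7, 6.2]
ee_rot: [0.003, 3.141, -0.0]
contact_force: [-0.1, -0.9, -0.4]
gripper_width: 0.401
finger_force: 0.6
```

Emit:
apply_moves:
  plan: "0.4 -0.02 0.4 0 0 0 0; 0.4 -0.02 0.4 0 0 0 0; 0.4 -0.02 0.4 0 0 0 0; 0.4 -0.02 0.4 0 0 0 0; 0.4 -0.02 0.2 0 0 0 0"

```text
time_s: 9.38
ee_pos: [564.7, -74.2, 6.1]
ee_rot: [-0.001, -3.142, -0.001]
contact_force: [0.3, -1.3, 0.6]
gripper_width: 0.404
finger_force: 0.8
```

Run:
```python
from h import *
st(); p=shot('side'); q=shot('top')
for pp in (p,q):
    for r in arm.trace('plate',pp):
        c=cv2.findContours(r['region'].astype(np.uint8),0,1)[0]; c=max(c,key=len)[:,0]
        if len(c)>5:
            W=np.array([atz(pp,x,7)[:2] for x in c]).astype(np.float32); print(r['conf'],r['point'],cv2.fitEllipse(cv2.convexHull(W)))
    for r in arm.spot_point('plate',pp): print('sp',r['conf'],atz(pp,r['point'],0))
c=p['frame'][170:270,260:390]; cv2.imwrite('pics/s2.png',cv2.cvtColor(cv2.resize(c,None,fx=5,fy=5,interpolation=2),cv2.COLOR_RGB2BGR))
```

```text
t 9.38 pos [564.66 -74.18   6.1 ] yaw 3.141 tilt [-0.  0. -1.] F [ 0.25 -1.35  0.56] w 0.404 ff 0.8 q [-0.09  0.74  0.19  1.88 -0.25  0.55  1.83]
0.78 [259.4, 295.9] ((328.2232360839844, -194.4524688720703), (80.356201171875, 91.10538482666016), 172.6646728515625)
0.65 [325.1, 329.9] ((432.7608947753906, -334.564453125), (80.7218017578125, 88.0659408569336), 158.73953247070312)
0.63 [332.3, 242.7] ((563.5811157226562, -81.14134216308594), (78.91184997558594, 86.6204833984375), 147.5084686279297)
0.59 [268.3, 351.2] ((312.9189147949219, -346.663818359375), (82.11674499511719, 88.50577545166016), 173.5842742919922)
0.42 [379.2, 196.8] ((867.5376586914062, 217.810546875), (124.56739807128906, 628.4107666015625), 148.61280822753906)
sp 0.97 [ 329.44 -196.48    0.  ]
sp 0.87 [560.69 -83.03   0.  ]
sp 0.76 [ 429.95 -344.2     0.  ]
sp 0.65 [ 316.44 -347.6     0.  ]
sp 0.45 [723.91  -0.6    0.  ]
0.83 [442.8, 243.6] ((430.7900085449219, -335.5067443847656), (79.95983123779297, 82.19367980957031), 23.728538513183594)
0.81 [454.1, 297.0] ((310.5837707519531, -346.9945068359375), (80.93238067626953, 86.3517074584961), 171.29864501953125)
0.78 [389.3, 289.1] ((325.2337951660156, -195.4431610107422), (77.08773040771484, 78.93084716796875), 57.091312408447266)
0.7 [307.6, 111.0] ((760.6812133789062, 2.1853280067443848), (90.15802001953125, 159.76583862304688), 93.09724426269531)
sp 0.97 [ 310.36 -346.67    0.  ]
sp 0.89 [ 439.08 -336.98    0.  ]
sp 0.59 [ 320.56 -198.39    0.  ]
```

View pics/s2.png

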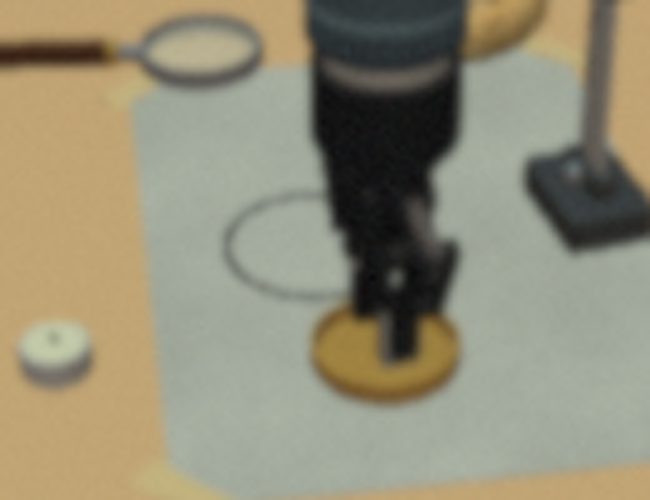

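The crop shows the plate lagging the fingers by ~8 mm and following well, at ≈(563,-82). 109 mm to go.

Emit:
apply_moves:
  plan: "0.4 -0.01 0.3 0 0 0 0; 0.4 -0.01 0.4 0 0 0 0; 0.4 -0.01 0.4 0 0 0 0; 0.4 -0.01 0.4 0 0 0 0; 0.4 0 0.4 0 0 0 0"

```text
time_s: 10.3
ee_pos: [566.3, 1.8, 6.1]
ee_rot: [0.002, 3.142, 0.0]
contact_force: [-0.2, -2.0, -0.0]
gripper_width: 0.397
finger_force: 0.5
```

Emit:
apply_moves:
  plan: "0.4 0 0.4 0 0 0 0; 0.4 0 0.2 0 0 0 0; 0.4 0 0.15 0 0 0 0; 0.4 0 0.07 0 0 0 0; 0.4 0 0 0 0 0 0"

```text
time_s: 10.92
ee_pos: [566.3, 33.0, 6.1]
ee_rot: [-0.003, -3.142, -0.0]
contact_force: [-0.3, -0.4, 0.6]
gripper_width: 0.396
finger_force: 0.0
```

Emit:
apply_moves:
  plan: "0.4 0 -0.15 0 0 0 0; 0.4 0 0 -0.2 0 0 0; 0.4 0 0 -0.6 0 0 0; 0.4 0 0 -0.9 0 0 0; 0.4 0 0 -0.9 0 0 0"

```text
time_s: 11.55
ee_pos: [566.2, 26.8, 111.6]
ee_rot: [0.004, 3.141, 0.0]
contact_force: [0.0, 0.1, 0.5]
gripper_width: 0.4
finger_force: 0.0
```

Emit:
apply_moves:
  plan: "0.4 0.5 0 -1 0 0 0; 0.4 0.5 0 -1 0 0 0; 0.4 0.5 0 -0.4 0 0 0; 0.4 0 0 0 0 0 0; 0.4 0 0 0 0 0 0"

```text
time_s: 12.18
ee_pos: [506.6, 27.2, 205.9]
ee_rot: [0.003, 3.141, 0.0]
contact_force: [-0.0, 0.2, -0.3]
gripper_width: 0.401
finger_force: 0.0
```

```bash
cat > chk.py <<'E'
from h import *
def circ(m,p,z):
    c=max(cv2.findContours(m.astype(np.uint8),0,1)[0],key=len)[:,0]
    W=np.array([atz(p,x,z)[:2] for x in c]).astype(np.float32); return cv2.fitEllipse(W)[:2]
for n in ('wrist','top','side'):
    st() if n=='wrist' else 0
    p=shot(n); save(p,'chk_%s.png'%n)
    for r in arm.trace('plate',p):
        for z in (0,14):
            f=circ(r['region'],p,z)
            if np.hypot(f[0][0]-565,f[0][1]-27)<40: print(n,'plate z',z,f)
    for l in ('ring','pointer','gauge'):
        for r in arm.spot_point(l,p)[:2]: print(n,l,round(r['conf'],2),np.array(r['point']),atz(p,r['point'],0))
E
python3 chk.py
```

```text
t 12.18 pos [506.6   27.22 205.91] yaw 3.14 tilt [ 0.  0. -1.] F [-0.04  0.18 -0.32] w 0.401 ff 0.0 q [-0.4   0.33  0.32  1.95 -0.14  0.88  1.56]
wrist plate z 0 ((566.906005859375, 24.89476776123047), (80.63768768310547, 83.88967895507812))
wrist plate z 14 ((561.7540893554688, 24.971433639526367), (77.39949798583984, 80.5208969116211))
wrist gauge 0.66 [296.1 362.1] [726.31  -1.85  -0.  ]
top gauge 0.95 [308.8 122.4] [726.3   -2.04   0.  ]
top gauge 0.33 [203.2 183.6] [562.26 249.58   0.  ]
side plate z 0 ((568.6019897460938, 34.60548400878906), (79.80640411376953, 93.926025390625))
side plate z 14 ((561.7164306640625, 15.883360862731934), (78.01537322998047, 91.81809997558594))
side ring 0.88 [325.3 218.6] [573.27  27.44   0.  ]
side pointer 0.56 [365.  164.5] [831.7  294.23   0.  ]
side gauge 0.91 [375.5 212.1] [723.43   3.56   0.  ]
```

View pics/chk_wrist.png

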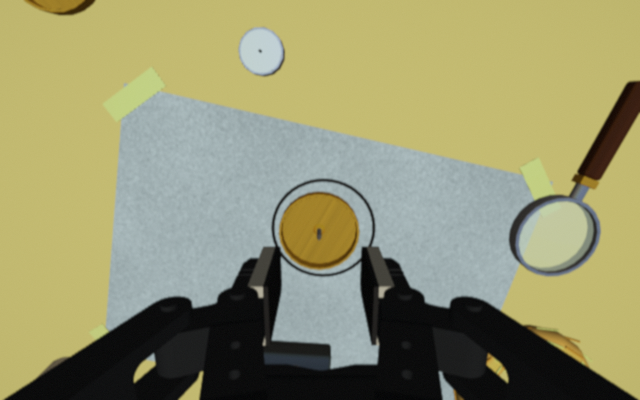

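The wrist view shows the plate (318,231) wholly inside the ring (ring centre (323,228)), about 4 mm off. Next is the pointer height, from side and top crops.

Run:
```python
from h import *
a=cv2.imread('pics/chk_top.png')[60:150,265:365]; b=cv2.imread('pics/chk_side.png')[125:225,330:430]
f=lambda i:cv2.resize(i,(400,400*i.shape[0]//i.shape[1]),interpolation=2)
a=f(a);a=cv2.copyMakeBorder(a,0,400-a.shape[0],0,0,0); cv2.imwrite('pics/g.png',np.hstack([a,f(b)]))
```

```text
(no output)
```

View pics/g.png

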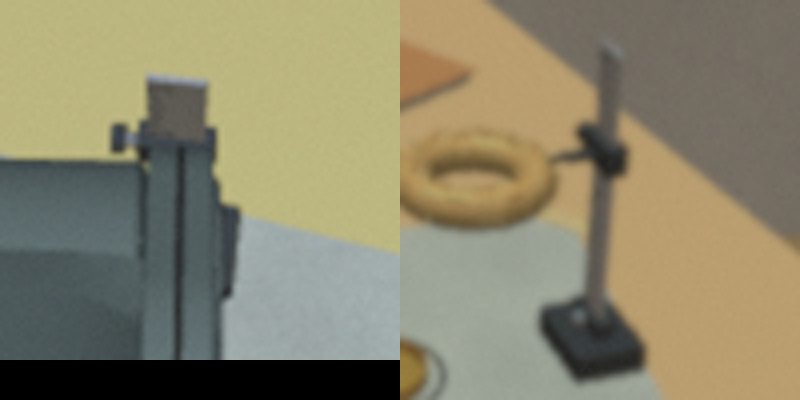

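The side crop shows the pointer tip at (367.5,165.5), pointing left towards the ring, and the slider at ≈(381,163). The top crop shows the rule's top at (309,80) and the screw knob at the left.

Run:
```python
from h import *
b=shot('side'); a=shot('top')
print('rule top',tri([(a,(309.3,80.3)),(b,(382.5,136))]))
print('rule foot',atz(b,(379,203.7),24))
g=np.array([726.,-3.]); ring=np.array([565.3,27.7]); print(g-ring,np.linalg.norm(g-ring))
for g in ([726,-3],[724,1],[728,-5]):
    g=np.array(g,float); d=ring-g; d/=np.linalg.norm(d)
    print('g',g,'ruletop px',proj(b,[*g,239]),proj(a,[*g,239]))
    for z in (110,120,130,140,150,160): print(z,'root',proj(b,[*(g+2*d),z]),'tip',proj(b,[*(g+41.5*d),z]),'top tip',proj(a,[*(g+41.5*d),z]))
for r in arm.trace('pointer',b)[:2]: ys,xs=np.nonzero(r['region']); print(r['conf'],xs.min(),xs.max(),ys.min(),ys.max(),len(xs),'leftmost rows',ys[xs<=xs.min()+1])
```

```text
rule top [722.12  -3.3  243.01]
rule foot [735.6    8.08  24.  ]
[160.7 -30.7] 163.60617347765339
g [726.  -3.] ruletop px [np.float64(383.34192651585425), np.float64(137.31473757144522)] [np.float64(309.34309847022223), np.float64(78.90255862067903)]
110 root [np.float64(379.2110216712561), np.float64(180.6138706476986)] tip [np.float64(365.4643190742396), np.float64(181.99122493038715)] top tip [np.float64(305.25766897528297), np.float64(122.5462540088651)]
120 root [np.float64(379.4574322634859), np.float64(177.47055687317277)] tip [np.float64(365.6397513653212), np.float64(178.84061013490305)] top tip [np.float64(305.2194247572971), np.float64(120.95148083161041)]
130 root [np.float64(379.7064298791809), np.float64(174.29424197471212)] tip [np.float64(365.81703404751215), np.float64(175.65676388829743)] top tip [np.float64(305.18030633662653), np.float64(119.32025364728213)]
140 root [np.float64(379.95805547442455), np.float64(171.0844034998514)] tip [np.float64(365.996196551827), np.float64(172.43915763456934)] top tip [np.float64(305.1402833923793), np.float64(117.6513080831768
[... 2596 characters left out ...]
[np.float64(305.9476928548695), np.float64(118.4350921260222)]
140 root [np.float64(380.95358110985023), np.float64(171.2678132553181)] tip [np.float64(366.9454436972583), np.float64(172.5605252902043)] top tip [np.float64(305.9165567922878), np.float64(116.75671375196632)]
150 root [np.float64(381.2134202651521), np.float64(168.02161274687083)] tip [np.float64(367.1317065101553), np.float64(169.3069792749793)] top tip [np.float64(305.8846927103085), np.float64(115.03909175133707)]
160 root [np.float64(381.47603389341515), np.float64(164.74075042801724)] tip [np.float64(367.3199669447212), np.float64(166.0185397997025)] top tip [np.float64(305.85207477320427), np.float64(113.28083345845067)]
```

Pointer height ≈160 mm: both views agree, and the rule-top check suggests a bias of −2 to −3 mm. I'll compare it directly with the lens later. On to the loupe handle.

Run:
```python
from h import *
go([492,287,200],2.795,10)
```

```text
[0.04 0.65 0.02] [0.   0.   0.34]
[0.06 0.65 0.02] [0.   0.   0.34]
[0.08 0.65 0.02] [0.   0.   0.34]
[0.1  0.64 0.02] [0.   0.   0.34]
[0.13 0.64 0.02] [0.   0.   0.34]
[0.15 0.63 0.02] [0.   0.   0.34]
[0.17 0.63 0.02] [0.   0.   0.34]
[0.19 0.62 0.02] [0.   0.   0.34]
[0.21 0.61 0.02] [0.   0.   0.34]
[0.23 0.61 0.02] [0.   0.   0.34]
```

Emit:
apply_moves:
  plan: "0.6 0.04 0.65 0.02 0 0 0.34; 0.6 0.06 0.65 0.02 0 0 0.34; 0.6 0.08 0.65 0.02 0 0 0.34; 0.6 0.1 0.64 0.02 0 0 0.34; 0.6 0.13 0.64 0.02 0 0 0.34"

```text
time_s: 13.7
ee_pos: [498.9, 158.2, 202.1]
ee_rot: [0.271, 3.13, 0.0]
contact_force: [1.1, 0.1, -0.5]
gripper_width: 0.601
finger_force: 0.0
```

Emit:
apply_moves:
  plan: "0.6 0.15 0.63 0.02 0 0 0.34; 0.6 0.17 0.63 0.02 0 0 0.34; 0.6 0.19 0.62 0.02 0 0 0.34; 0.6 0.21 0.61 0.02 0 0 0.34; 0.6 0.23 0.61 0.02 0 0 0.34"

```text
time_s: 14.32
ee_pos: [491.4, 287.8, 198.0]
ee_rot: [-0.536, -3.096, 0.0]
contact_force: [0.0, -0.3, -0.4]
gripper_width: 0.602
finger_force: 0.0
```

```bash
cat > lp.py <<'E'
from h import *
st(); p=shot('wrist'); save(p,'lp.png')
for l in ('lens','loupe'):
    for r in arm.spot_point(l,p)[:2]: print(l,round(r['conf'],2),np.array(r['point']),atz(p,r['point'],7))
r=arm.trace('loupe',p)[0]; m=r['region'].astype(np.uint8); print(r['conf'],m.sum())
ys,xs=np.nonzero(m); P=np.array([atz(p,(x,y),7)[:2] for x,y in zip(xs,ys)])
# handle pixels: morphological opening removes the narrow handle, leaving the disc
o=cv2.morphologyEx(m,cv2.MORPH_OPEN,cv2.getStructuringElement(2,(45,45))); c=max(cv2.findContours(o,0,1)[0],key=len)[:,0]
W=np.array([atz(p,x,7)[:2] for x in c]).astype(np.float32); (L,dia,_)=cv2.fitEllipse(W); L=np.array(L); print('disc',L,dia)
h=P[np.hypot(*(P-L).T)>58]; 
vx,vy,x0,y0=cv2.fitLine(h.astype(np.float32),cv2.DIST_HUBER,0,.01,.01).ravel(); d=np.array([vx,vy]); d*=np.sign(d@(L-[x0,y0]))
t=(h-L)@d; print('handle dir',d,np.arctan2(d[1],d[0]),'range',t.min(),t.max(),'perp off of L',np.cross(d,L-[x0,y0]),'grasp at -80 on axis',np.array([x0,y0])+d*(d@(L-[x0,y0])-80))
print('tool-x yaw wanted',np.arctan2(-d[1],-d[0]))
E
python3 lp.py 2>/dev/null
```

```text
t 14.32 pos [491.36 287.83 198.05] yaw 2.799 tilt [-0. -0. -1.] F [ 0.01 -0.31 -0.35] w 0.602 ff 0.0 q [-0.84  0.45  0.31  1.8  -0.17  0.92  0.77]
lens 0.56 [322.2 257.8] [570.41 260.85   7.  ]
loupe 0.78 [323.3 253.8] [566.69 263.34   7.  ]
0.8 7790
disc [570.07 261.42] (83.74210357666016, 88.4853286743164)
handle dir [ 0.94 -0.34] -0.345098 range -156.19442219836847 -57.63290991389432 perp off of L -0.987802432285207 grasp at -80 on axis [495.12 289.42]
tool-x yaw wanted 2.7964947
```

View pics/lp.png

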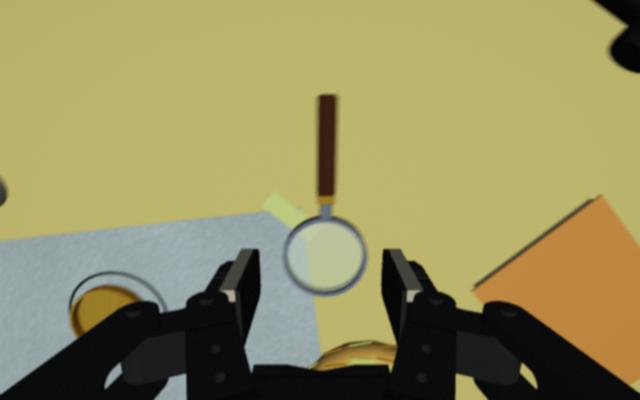

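The wrist view shows the loupe's handle from (328,95) to (326,200), aligned with the tool. Its measured span of −156…−58 mm matches the description. Descending to the handle at x ≈ −79 mm.

Emit:
apply_moves:
  plan: "0.6 -0.11 0.07 0.9 0 0 -0.02; 0.6 0 0 0.9 0 0 0; 0.6 0 0 0.9 0 0 0; 0.6 0 0 0.8 0 0 0; 0.6 0 0 0.5 0 0 0"

```text
time_s: 15.15
ee_pos: [496.4, 286.3, 36.8]
ee_rot: [-0.533, -3.095, 0.003]
contact_force: [0.2, -0.4, 0.2]
gripper_width: 0.602
finger_force: 0.0
```

Emit:
apply_moves:
  plan: "0.6 0 0 0.3 0 0 0; 0.6 0 0 0.25 0 0 0; 0.6 0 0 0.2 0 0 0; 0.6 0 0 0.07 0 0 0; 0.6 0 0 0 0 0 0"

```text
time_s: 15.78
ee_pos: [496.7, 288.3, 5.4]
ee_rot: [0.531, 3.096, 0.0]
contact_force: [0.0, 0.3, 0.4]
gripper_width: 0.602
finger_force: 0.0
```

```bash
python3 lp.py 2>/dev/null; python3 -c "
from h import *
go([496.5,289,4],2.796,1)"
```

```text
t 15.78 pos [496.7  288.27   5.44] yaw 2.802 tilt [ 0.  0. -1.] F [0.01 0.31 0.37] w 0.602 ff 0.0 q [-0.76  0.75  0.21  1.86 -0.27  0.55  0.86]
0.73 15203
disc [454.57 303.93] (19.916946411132812, 79.55443572998047)
handle dir [0.32 0.95] 1.2433298 range -35.61103639115827 30.845041015564842 perp off of L 84.62585516859872 grasp at -80 on axis [508.97 200.97]
tool-x yaw wanted -1.8982629
[0.01 0.01 0.04] [0.   0.   0.06]
```

Emit:
apply_moves:
  plan: "0.4 0 0 0 0 0 0; 0.25 0 0 0 0 0 0; 0 0 0 0 0 0 0; 0 0 0 0 0 0 0; 0 0 0 0 0 0 0"

```text
time_s: 16.6
ee_pos: [496.7, 288.3, 5.7]
ee_rot: [0.531, 3.096, 0.0]
contact_force: [-0.8, -1.2, 5.8]
gripper_width: 0.19
finger_force: 59.2
```

Emit:
apply_moves:
  plan: "0 0 0 -0.2 0 0 0; 0 0 0 -0.4 0 0 0; 0 0 0 -0.5 0 0 0; 0 0 0 -0.5 0 0 0; 0 0 0 -0.5 0 0 0"

```text
time_s: 17.23
ee_pos: [496.8, 288.3, 91.2]
ee_rot: [0.531, 3.096, 0.001]
contact_force: [0.8, -0.4, -1.4]
gripper_width: 0.188
finger_force: 58.6
```

```bash
cat > held.py <<'E'
from h import *
T=st(); b=shot('side'); a=shot('top'); save(b,'held_s.png'); save(a,'held_t.png')
L={}
for l in ('lens','pointer','plate'):
    for p,n in ((a,'top'),(b,'side')):
        for r in arm.spot_point(l,p)[:5]: print(n,l,round(r['conf'],2),np.array(r['point']));
E
python3 held.py
```

```text
t 17.23 pos [496.81 288.3   91.16] yaw 2.802 tilt [ 0.  0. -1.] F [ 0.77 -0.42 -1.36] w 0.188 ff 58.6 q [-0.8   0.61  0.26  1.85 -0.23  0.71  0.82]
top lens 0.67 [188.6 172.6]
side lens 0.85 [299.1 158.4]
side lens 0.17 [433.3 262.8]
top pointer 0.56 [305.3 116.8]
side pointer 0.42 [364.4 167.2]
top plate 0.83 [385.2 285.1]
top plate 0.82 [442.6 242.2]
top plate 0.78 [291.6 183.1]
top plate 0.74 [452.  295.9]
side plate 0.96 [262.7 294.1]
side plate 0.88 [326.4 219.7]
side plate 0.84 [271.4 353.5]
side plate 0.79 [325.  332.9]
side plate 0.37 [298.6 155.4]
```

Lifted, at opening 0.19 (16 mm) and 59 N. Now raise, and carry it over the pin.

Emit:
apply_moves:
  plan: "0 0 0 -0.5 0 0 0; 0 0 0 -0.6 0 0 0; 0 -0.1 -0.33 -0.5 0 0 0; 0 -0.18 -0.55 -0.1 0 0 0; 0 -0.2 -0.6 0 0 0 0"

```text
time_s: 18.25
ee_pos: [494.6, 224.1, 156.7]
ee_rot: [-0.531, -3.096, 0.001]
contact_force: [-0.5, 0.1, -1.8]
gripper_width: 0.188
finger_force: 58.8
```

Emit:
apply_moves:
  plan: "0 -0.2 -0.6 0 0 0 0; 0 -0.2 -0.6 0 0 0 0; 0 -0.2 -0.6 0 0 0 0; 0 -0.2 -0.6 0 0 0 0; 0 -0.2 -0.6 0 0 0 0"

```text
time_s: 18.88
ee_pos: [491.5, 97.1, 156.2]
ee_rot: [-0.533, -3.094, 0.002]
contact_force: [-0.1, -0.1, -0.5]
gripper_width: 0.187
finger_force: 58.8
```

Emit:
apply_moves:
  plan: "0 -0.2 -0.5 0 0 0 0; 0 -0.17 -0.4 0 0 0 0; 0 -0.1 -0.2 0 0 0 0; 0 0 0 0 0 0 0; 0 0 0 0 0 0 0"

```text
time_s: 19.5
ee_pos: [495.7, 52.6, 157.2]
ee_rot: [-0.529, -3.097, -0.001]
contact_force: [-0.3, 0.2, -1.4]
gripper_width: 0.183
finger_force: 58.8
```

```bash
cat >> held.py <<'E'
near=lambda l,p,X:best(l,p,proj(p,X))
w=shot('wrist'); save(w,'held_w.png')
for r in arm.spot_point('lens',w)[:2]+arm.spot_point('plate',w)[:3]: print('wrist',r['conf'],r['point'])
# lens disc by trace: centre of outline in each view
obs=[]
for p,n in ((a,'top'),(b,'side'),(w,'wrist')):
    for f in ('spot_point',):
        q=best('lens',p,proj(p,[565,25,160])); print(n,'exp',np.array(proj(p,[565,25,160])),'got',q)
        if q is not None and np.hypot(*(q-proj(p,[565,25,160])))<30: obs.append((p,q))
if len(obs)>1: print('lens tri',tri(obs))
print('pointer exp side z160',proj(b,[685,5,160]))
c=b['frame'][120:240,270:430]; cv2.imwrite('pics/held_crop.png',cv2.cvtColor(cv2.resize(c,None,fx=5,fy=5,interpolation=2),cv2.COLOR_RGB2BGR))
E
python3 held.py
```

```text
t 19.5 pos [495.71  52.61 157.19] yaw 2.803 tilt [-0.  0. -1.] F [-0.32  0.25 -1.42] w 0.183 ff 58.8 q [-0.47  0.4   0.34  2.01 -0.19  0.76  1.21]
top lens 0.79 [293.5 168.4]
side lens 0.69 [324.5 169.8]
top pointer 0.71 [308.4 116.1]
top pointer 0.2 [208.  111.5]
side pointer 0.45 [365.1 165. ]
top plate 0.86 [386.1 285.6]
top plate 0.85 [444.8 243.8]
top plate 0.59 [296.2 186.1]
side plate 0.78 [324.1 330.3]
side plate 0.75 [271.5 356.3]
side plate 0.64 [259.1 295.8]
wrist 0.18 [186.6, 104.7]
top exp [293.52 169.7 ] got [293.5 168.4]
side exp [322.14 170.58] got [324.5 169.8]
wrist exp [316.8  408.77] got None
lens tri [569.5   24.63 161.02]
pointer exp side z160 [np.float64(366.2459984988979), np.float64(165.88251321458242)]
```

View pics/held_crop.png

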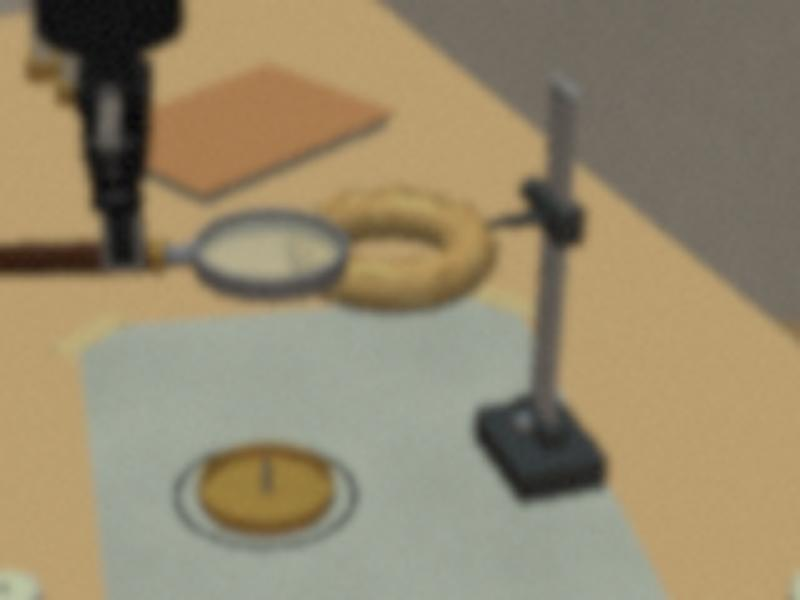

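The crop shows the lens at (324,170.4) nearly level over the plate (323,217), and the pointer tip at (368,165). Lens centre ≈(569.5,25.5,160), so it needs −5 mm in x. Numeric check of height and level against the pointer next.

Run:
```python
from h import *
b=shot('side'); a=shot('top'); L=np.array([569.2,26.6,158.7]); d=np.array([.943,-.332,0])
cr=lambda px:(np.array(px)-[270,120])*5
print('lens',cr(proj(b,L)),'ferrule -56',cr(proj(b,L-56*d)),'frame ends',cr(proj(b,L+42*d)),cr(proj(b,L-42*d)))
for r in arm.trace('loupe',b)[:1]:
    m=r['region'].astype(np.uint8); o=cv2.morphologyEx(m,2,cv2.getStructuringElement(2,(9,9))); c=max(cv2.findContours(o,0,1)[0],key=len)[:,0]; (e,s,an)=cv2.fitEllipse(c); print('ellipse',cr(e),np.array(s)*5,an)
    # predicted outline of a level frame at L
    th=np.linspace(0,6.28,60); q=[proj(b,L+[42*np.cos(t),42*np.sin(t),z]) for t in th for z in (-7,7)]; h=cv2.convexHull(np.array(q,np.float32)); (e,s,an)=cv2.fitEllipse(h); print('pred',cr(e),np.array(s)*5,an)
g=np.array([726.3,-2.2]);dr=np.array([565.3,27.7])-g;dr/=np.linalg.norm(dr)
print('rule top 239',cr(proj(b,[*g,239])),'foot corners z24',[cr(proj(b,[*(g+R2),24])).round() for R2 in (np.array([s*27.5*dr+t*37.5*np.array([-dr[1],dr[0]]) for s in(1,-1) for t in (1,-1)]))])
for z in (150,155,160,165): print(z,cr(proj(b,[*(g+41.5*dr),z])))
print('plate pin tip',cr(proj(b,[564.5,25,32])),'base',cr(proj(b,[564.5,25,0])))
print('ring pts',cr(proj(b,[565.3,27.7,0])))
go([491,51,158.5],2.803,2)
```

```text
lens [267.05 252.35] ferrule -56 [162.22 254.87] frame ends [345.72 250.46] [188.42 254.24]
ellipse [266.71 255.97] [ 90.65 166.91] 89.68335723876953
pred [267.19 253.77] [ 98.38 168.3 ] 89.00090789794922
rule top 239 [566.48  85.93] foot corners z24 [array([512., 472.]), array([476., 402.]), array([606., 461.]), array([565., 392.])]
150 [480.83 245.38]
155 [481.29 237.19]
160 [481.75 228.96]
165 [482.21 220.68]
plate pin tip [263.11 452.62] base [263.86 498.5 ]
ring pts [263.51 495.7 ]
[ 0.05 -0.03 -0.01] [ 0.    0.   -0.01]
[ 0.05 -0.03 -0.01] [ 0.    0.   -0.01]
```

The lens is level and centred to within a few mm. The pointer is at ≈159–162 mm, well inside the ±8 mm band. Final trim: −5 mm in x, −2 mm in y, +2 mm in z.

Emit:
apply_moves:
  plan: "0 0.05 -0.04 -0.02 0 0 0; 0 0.05 -0.04 -0.02 0 0 0; 0 0 0 0 0 0 0; 0 0 0 0 0 0 0; 0 0 0 0 0 0 0"

```text
time_s: 20.98
ee_pos: [490.9, 50.1, 158.9]
ee_rot: [0.531, 3.096, 0.0]
contact_force: [-0.3, 0.5, -1.1]
gripper_width: 0.182
finger_force: 58.8
```

Emit:
apply_moves:
  plan: "0 0 0 0 0 0 0; 0 0 0 0 0 0 0; 0 0 0 0 0 0 0; 0 0 0 0 0 0 0; 0 0 0 0 0 0 0"

```text
time_s: 21.6
ee_pos: [490.9, 50.0, 158.9]
ee_rot: [0.531, 3.096, 0.0]
contact_force: [-0.4, 0.6, -0.8]
gripper_width: 0.191
finger_force: 58.8
```

```bash
python3 held.py | egrep 'pos|tri|exp'
```

```text
t 21.6 pos [490.91  50.04 158.9 ] yaw 2.802 tilt [ 0.  0. -1.] F [-0.43  0.65 -0.79] w 0.191 ff 58.8 q [-0.47  0.39  0.34  2.02 -0.19  0.76  1.21]
top exp [293.52 169.7 ] got [293.3 170.3]
side exp [322.14 170.58] got [322.8 168.5]
wrist exp [323.84 412.61] got None
lens tri [564.55  24.65 165.83]
pointer exp side z160 [np.float64(366.2459984988979), np.float64(165.88251321458242)]
```

```bash
python3 -c "
from station import arm
print(arm.job_done())"
```

```text
the job is handed in; nothing more can be done
None
```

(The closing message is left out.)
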